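Walk the marble block back to its stop

TASK

The marble block is too heavy to shove straight back, so walk it away from you by pushing its front face near alternate ends, a little at a time, until its back bears on both rubber bumpers of the low steel stop rail behind it; press it home so that the bumpers are felt to take the push, and leave it there, squarely in front of the rail. Never push it with more than about 22 newtons, keep it within about ten degrees of square to the rail all the way, and leave the crockery, tins and jars around it where they are.

Things in the scene. Friction and masses are not known exactly. Their poses are not given: they have to be found in the camera images.
- marble_block: Loose marble block, 95 mm deep (x), 280 long (y), 66 high, 4.4 to 5 kg; too wide to grasp. Origin: mid underside; x points to its back face; push the front face (x = -47.5; tips drag on it, friction about 0.6). Four 6 mm high rubber feet at x = +-28, y = +-65. Slides only above 25 N if pushed in the middle; at 10 to 17 N if pushed 125 mm from it, turning about the far feet, which hardly stir.
- back_left (a point): Point on the back face of the marble block, x = 47.5 mm, y = +100 mm, z = 26 mm in its frame: where the left bumper meets it.
- back_right (a point): The same at y = -100 mm: where the right bumper meets it.
- stop_rail: Fixed low steel angle rail behind the block, 300 mm long (its y), 40 high. Origin: on the worktop, below the middle between its two bumper faces. x points away from the block. Bumpers: hard 22 mm black rubber discs, faces at x = 0, y = +-100, z = 26 mm, 7 mm proud of the steel; they yield under 1 mm. With the block home, its origin is at x = -47.5 mm, y near 0, yaw 0 here.
- ribbed_tin: Bystander: closed food tin, 75 mm across, 58 mm high, to the right of the block. Origin under its centre.
- flat_tin: Bystander: flat closed tin, 86 mm across, 40 mm high, to the left of the rail. Origin under its centre.
- yellow_lid_jar: Bystander: spice jar, 42 mm across, 96 mm high, behind the rail. Origin under its centre.
- salt_shaker: Bystander: glass shaker, 44 mm across, 90 mm high, behind the rail. Origin under its centre.
- small_cup: Bystander: low two-tone cup with a handle, 64 by 89 mm, 48 mm high, on the left. Origin under its centre.
- milk_jug: Bystander: steel jug with a handle, 86 by 121 mm, 126 mm high, on the left. Origin under its centre.

How it is judged:
On the way:
1. the block is pressed home: both ends within 3 mm of the bumpers and more than 1 N on the rail (x of each of back_left, back_right in the frame of stop_rail above -0.003 m and contact force between marble_block and stop_rail above 1 N), for 0.05 s.
At the end, for the whole second after the job is handed in: The block stands flat and still with its back face within 3 mm of both bumpers and its middle within 30 mm sideways of the rail's middle (x of each of back_left, back_right in the frame of stop_rail above -0.003 m and y of marble_block in the frame of stop_rail between -0.03 and 0.03 m and height (world z) of marble_block below 0.004 m and angle between marble_block's own z axis and vertical below 0.03 rad and linear speed of marble_block below 0.01 m/s); the robot touches nothing.
It fails at once if the block is pushed with more than 24 N (contact force between any of the fingers, the arm and marble_block above 24 N).
It fails at once if the block is turned more than 0.21 rad (12 degrees) from square to the rail (angle between the x axis of marble_block and the x axis of stop_rail, either way round above 0.21 rad).
It fails at once if the block is tipped (angle between marble_block's own z axis and vertical above 0.06 rad).
It fails at once if a bystander is moved more than 15 mm (distance of any of ribbed_tin, flat_tin, yellow_lid_jar, salt_shaker, small_cup, milk_jug from where it was at the start of the episode above 0.015 m).
It also fails if it takes over 72 s, if anything falls off the work surface, if the arm or the gripper's body presses on something with over 40 N, if the wrist force passes 120 N, or if a joint passes its speed limit or range.

ROBOT

A 7-joint arm with a two-finger parallel gripper is mounted at the origin on a cart in front of the work surface, level with it; the furniture and walls round the work are solid. World frame = base frame: x ahead of the robot, y to its left, z up, the work surface at z = 0. Lengths are in m, angles in rad, forces in N, time in s.
With the tool pointing down it reaches from about 0.425 to 0.925 m from the base axis. Payload 6.8 kg.
Tool frame: the origin (TCP) lies on the centre line of the jaws, within the pads' length; the fingertips stand ahead of it and the grasp point (between the pads) lies 11 mm behind it (r.tcp_to_tips is the z of the fingertips in the tool frame, in m); z points along the fingers, y is the line along which they close (so a half turn about z gives the same grasp; the last joint's range is limited). The gripper opens to 85 mm and grips with 20 to 120 N. Pads are 22 mm wide; open, the fingers measure 114 mm over their backs; the gripper's body (76 mm by 85 mm) begins 54 mm behind the grasp point. The pads swing forward as they close: fully open they stand 13 mm farther back than shut.
Start: joints at [-1.318, 0.477, 0.022, 1.555, -0.011, 1.109, -0.083], TCP at [0.238, 0.632, 0.208] pointing down, gripper open.
Joint ranges: [-2.96, 2.96], [-0.34, 2.1], [-1.41, 1.46], [0.24, 2.44], [-1.37, 4.51], [0.17, 1.92], [-2.96, 2.96]. Speed limits (rad/s): [2.39, 2.39, 3.14, 3.14, 3.14, 3.14, 3.14].

INTERFACE

Orientations are given as a rotation vector (axis times angle).
In Python, from bench import r, optics gives the robot as it stands.
- The arm moves only by the shell command python3 -m creep 'ROWS' [FORCE]. ROWS is a JSON object whose one key "rows" holds a list of rows, each a list of 7 numbers: the shift along the tool's x, y, z in units of 25 mm (1.0 is 25 mm), then the turn, a rotation vector about the tool's x, y, z in units of 8 degrees (1.0 is 8 degrees), then the finger opening in mm, from 0 to 85.4. A call has 1 to 10 rows; each row is the pose to reach, as a shift and turn from the pose commanded when the call began, along the tool's axes at that moment; what a row does not reach only later rows make up. A row lasts 1/8 s, in which the tool goes at most 62.5 mm and 10.7 degrees, less where a joint would pass 70% of its speed; a pose out of reach is approached as far as the arm can. A call with a gripper value outside its range is refused whole. The fingers move at their own pace and stop on an object; FORCE is the grip in N (left out, the last holds). Time passes only in rows, so rows that repeat a pose let the fingers close. It gives the time, the measured TCP pose, the force, the opening and the grip force at its end, in the units of the state.
- r.get_obs(): the state, without advancing time (a new reading comes with each control period).
- optics.grab_frame(name): name is "scene" or "top"; returns a dict with "color" (400x640x3 uint8, blue, green, red), "K" (3x3 intrinsics, pixels), "R" (3x3) and "t" (3): a world point X has camera coordinates R X + t. Camera axes: x right, y down, z forward; pixel columns grow to the right and rows downward; lengths in m; the calibration is good to about 2 mm. A picture is of the moment at which its call begins. There is no depth.
- r.hand_in(): hands the job in; it is judged then, once.
The state is a dict: "clock": time; "joints": joint angles; "qvel": joint speeds; "tau": joint torques, N m; "tcp_pos": TCP position; "orientation": TCP orientation; "contact_force": force on the tool from outside, world axes, zero at the start; "moment": the same for the moment, N m; "grip_width": finger opening in m; "gripper_force": force on a finger pad.
Only numpy, scipy, OpenCV 4.12 (cv2) and the standard library are available. Lean on these libraries where they do the work, as an engineer would, in place of code of your own. Each camera call takes 0.05 s, during which the arm holds its last target. There are 200 camera calls.

## Working session

There is one attempt and no reset: what is moved stays moved. The work goes in short steps, Python scripts to look and compute and a shell command to move; the robot and the scene stay as the last step left them, time stands still between calls to the robot, and variables do not carry over. Pictures are saved under pics/ and viewed, at most 10 in all, crops included, and the job is handed in when it is done.

```bash
mkdir -p pics; ls; python3 - <<'E'
from bench import r, optics
import cv2
o=r.get_obs(); print({k:(v if not hasattr(v,'round') else v) for k,v in o.items()}, r.tcp_to_tips)
for n in("scene","top"):
    f=optics.grab_frame(n); cv2.imwrite(f"pics/{n}0.png",f["color"]); print(n,f["K"],f["R"],f["t"])
E
```

```text
pics
{'clock': 0.0, 'joints': array([-1.31811154,  0.47779512,  0.02234998,  1.55647476, -0.01151831,
        1.10929292, -0.08309627]), 'qvel': array([-0.00072175, -0.00134372,  0.00109648,  0.00031695,  0.00125297,
        0.00115225,  0.00032821]), 'tau': array([ 3.14358749e-04, -5.96452045e+01,  1.60806801e+00, -2.81194353e+01,
        1.25037198e-02,  9.45434149e-03, -3.76657809e-06]), 'tcp_pos': array([0.23807145, 0.6309321 , 0.20691945]), 'orientation': array([-5.63601447e-01, -3.09041321e+00,  2.87499643e-03]), 'contact_force': array([-0.01499967,  0.17743856,  0.64950943]), 'moment': array([ 0.01098025,  0.02202233, -0.03927744]), 'gripper_force': 0.0, 'grip_width': 0.08539480664458844} 0.008
scene [[491.1351436    0.         325.69305585]
 [  0.         491.1351436  196.97492722]
 [  0.           0.           1.        ]] [[-0.78430289 -0.61986136  0.02531563]
 [-0.29033465  0.33068292 -0.89797249]
 [ 0.548247   -0.71163242 -0.4393228 ]] [0.48408746 0.20755952 1.48563933]
top [[486.86482264   0.         321.98632644]
 [  0.         486.86482264 203.42803034]
 [  0.           0.           1.        ]] [[ 0.03819747 -0.99926921  0.00141333]
 [-0.97834856 -0.03768559 -0.20350405]
 [ 0.2034086   0.00639061 -0.97907308]] [0.01546329 0.59896425 1.29709809]
```

View pics/top0.png

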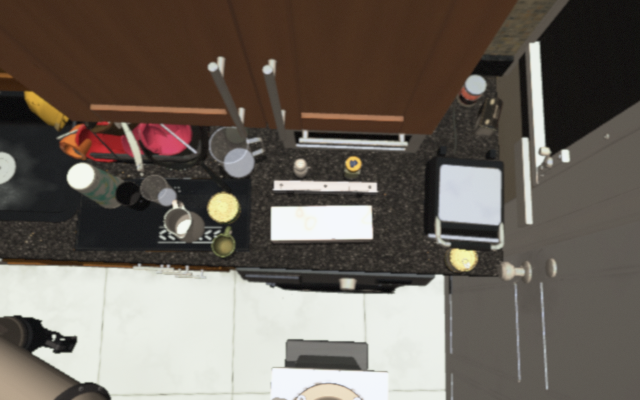

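View pics/scene0.png

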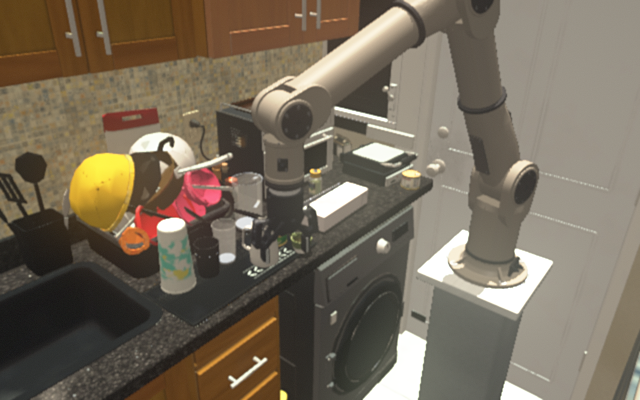

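The top view shows the white block at about (271–373, 205–242) and the rail just above it at (273–378, 180–194). The jug, cup and flat tin are to the left near (183,222), (224,243) and (223,207), the ribbed tin is at (463,260), and the jars are behind the rail at (301,168) and (353,164). The scene view shows the arm on its left, in front of the block, with the hand over the jug area.

```bash
cat > h.py <<'E'
import numpy as np, cv2
from bench import r, optics
from scipy.spatial.transform import Rotation as Ro
def ray(f,px,z):
    px=np.atleast_2d(np.asarray(px,float)); d=np.c_[px,np.ones(len(px))]@np.linalg.inv(f["K"]).T@f["R"]
    c=-f["R"].T@f["t"]; return c+d*((z-c[2])/d[:,2])[:,None]
def rect(f,roi,thr,z,grey=True):
    "mask bright low-saturation pixels in roi, cast contour to plane z, min-area rectangle"
    x0,y0,x1,y1=roi; hsv=cv2.cvtColor(f["color"],cv2.COLOR_BGR2HSV)[y0:y1,x0:x1]
    m=((hsv[...,2]>thr)&(hsv[...,1]<110)).astype(np.uint8)
    c=max(cv2.findContours(m,cv2.RETR_EXTERNAL,cv2.CHAIN_APPROX_NONE)[0],key=cv2.contourArea)[:,0]+[x0,y0]
    P=ray(f,c,z)[:,:2]; return P,cv2.boxPoints(cv2.minAreaRect((P*1000).astype(np.float32))),c
E
python3 - <<'E'
from h import *
f=optics.grab_frame("top")
for roi,thr,z in(((255,198,390,255),150,.066),((262,174,390,197),130,.04)):
    P,b,c=rect(f,roi,thr,z); print(b.round(1),b.mean(0).round(1),c.min(0),c.max(0))
    e=[np.linalg.norm(b[i]-b[(i+1)%4]) for i in range(2)];print(np.round(e,1))
    k=int(np.argmax(e)); v=b[k]-b[k+1]; v*=np.sign(v[1]); print("yaw deg",np.degrees(np.arctan2(-v[0],v[1])))
im=f["color"][150:260,250:395]; im=cv2.resize(im,None,fx=5.5,fy=5.45,interpolation=cv2.INTER_CUBIC)
cv2.imwrite("pics/crop1.png",im)
print(Ro.from_rotvec(r.get_obs()["orientation"]).as_matrix().round(3))
E
```

```text
[[ 488.6  174.4]
 [ 503.7 -103.6]
 [ 599.8  -98.4]
 [ 584.6  179.6]] [544.2  38. ] [271 205] [372 240]
[278.5  96.2]
yaw deg 3.1144905
[[ 636.2  179.9]
 [ 641.1 -116.9]
 [ 672.5 -116.4]
 [ 667.5  180.4]] [654.3  31.8] [273 180] [377 192]
[296.8  31.3]
yaw deg 0.9565366
[[-0.936  0.353 -0.   ]
 [ 0.353  0.936 -0.001]
 [-0.    -0.001 -1.   ]]
```

View pics/crop1.png

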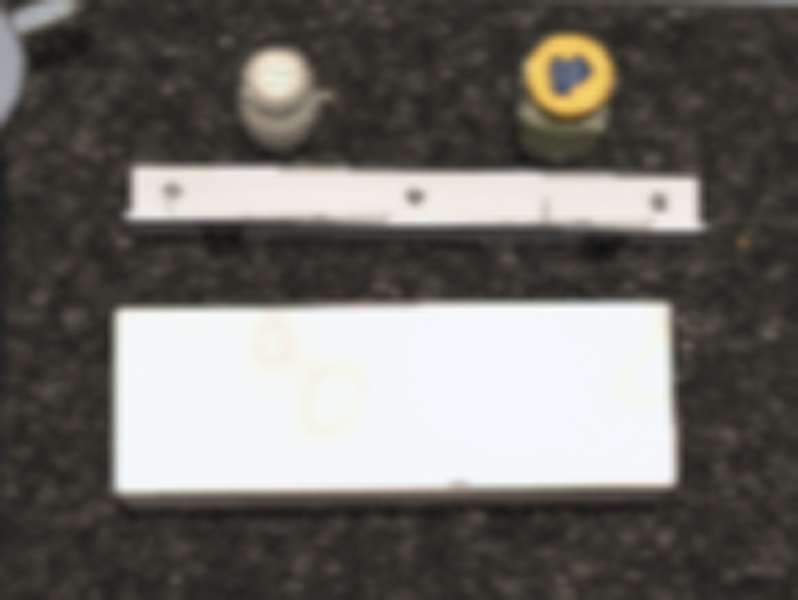

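The crop shows the rail's steel front edge nearly level, with two black bumpers in front of it at crop (222,238) and (602,245). The block is turned about 3° (2° relative to the rail), with its left end lagging and a gap of roughly 35–43 mm. Both rectangles match the sizes given, so I'm moving the closed fingers in front of its left end.

```bash
python3 -m creep '{"rows":[[-1.5,-1.5,0,0,0,-0.3,0],[-3,-3,0,0,0,-0.6,0],[-5,-5,0,0,0,-0.9,0],[-7,-7,0,0,0,-1.3,0],[-8.7,-8.7,0,0,0,-1.6,0],[-10.4,-10.4,0,0,0,-1.9,0],[-12.1,-12.1,0,0,0,-2.2,0],[-13.5,-13.5,0,0,0,-2.5,0],[-14.5,-14.5,0,0,0,-2.7,0],[-14.9,-14.8,0,0,0,-2.7,0]]}' 20
```

```text
clock: 1.4
tcp_pos: [0.4567, 0.1516, 0.2079]
orientation: [0.019, -3.141, 0.001]
contact_force: [1.0, 0.2, 0.5]
grip_width: -0.0003
gripper_force: 0.0
```

```bash
python3 -m creep '{"rows":[[0,0,1,0,0,0,0],[0,0,2.5,0,0,0,0],[0,0,4,0,0,0,0],[0,0,5.5,0,0,0,0],[0,0,6.5,0,0,0,0],[0,0,7,0,0,0,0],[0,0,7,0,0,0,0]]}'
python3 - <<'E'
from h import *
f=optics.grab_frame("scene"); cv2.imwrite("pics/s1.png",cv2.resize(f["color"][140:290,210:410],(800,600)))
print(r.get_obs()["contact_force"])
E
```

```text
clock: 2.28
tcp_pos: [0.4557, 0.1544, 0.0324]
orientation: [0.027, -3.14, 0.0]
contact_force: [-0.1, 0.0, 0.1]
grip_width: 0.0004
gripper_force: 0.0
[-0.58441133 -0.29929653 -0.90597468]
```

View pics/s1.png

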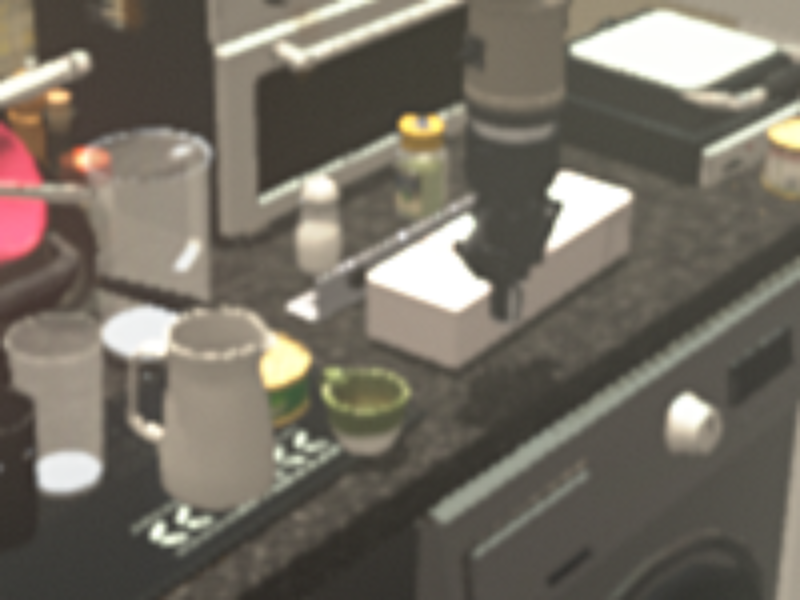

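The closed fingers stand upright just in front of the block's left end (crop (508,300)) and clear of the cup. Next I'll approach slowly and feel for contact.

```bash
python3 -m creep '{"rows":[[-0.2,0,0,0,0,0,0],[-0.4,0,0,0,0,0,0],[-0.55,0,0,0,0,0,0],[-0.65,0,0,0,0,0,0],[-0.75,0,0,0,0,0,0],[-0.85,0,0,0,0,0,0],[-0.9,0,0,0,0,0,0],[-0.95,0,0,0,0,0,0]]}'
```

```text
clock: 3.32
tcp_pos: [0.4797, 0.1542, 0.0328]
orientation: [0.026, -3.141, 0.0]
contact_force: [-3.3, 0.5, 0.8]
grip_width: -0.0003
gripper_force: 1.2
```

```bash
python3 -m creep '{"rows":[[-0.04,0,0,0,0,0,0],[-0.08,0,0,0,0,0,0],[-0.12,0,0,0,0,0,0],[-0.16,0,0,0,0,0,0],[-0.2,0,0,0,0,0,0]]}'
```

```text
clock: 3.95
tcp_pos: [0.4796, 0.1542, 0.0321]
orientation: [0.028, -3.132, 0.002]
contact_force: [-15.0, 0.2, 11.6]
grip_width: 0.0
gripper_force: 7.6
```

The force is building, but part of it is vertical drag on the face. I'll relieve that by raising the tool slightly.

```bash
python3 -m creep '{"rows":[[0,0,-0.04,0,0,0,0],[0,0,-0.08,0,0,0,0]]}'
```

```text
clock: 4.2
tcp_pos: [0.4796, 0.1538, 0.0331]
orientation: [0.028, -3.132, 0.004]
contact_force: [-7.9, 0.8, -5.8]
grip_width: -0.0001
gripper_force: 4.1
```

```bash
python3 -m creep '{"rows":[[-0.04,0,0.01,0,0,0,0],[-0.08,0,0.01,0,0,0,0],[-0.12,0,0,0,0,0,0]]}'
```

```text
clock: 4.58
tcp_pos: [0.4799, 0.1538, 0.0329]
orientation: [0.028, -3.127, 0.005]
contact_force: [-16.9, 2.6, 3.9]
grip_width: -0.0003
gripper_force: 7.8
```

```bash
python3 -m creep '{"rows":[[-0.03,0,-0.01,0,0,0,0],[-0.06,0,-0.02,0,0,0,0]]}'
```

```text
clock: 4.82
tcp_pos: [0.483, 0.1545, 0.0332]
orientation: [0.029, -3.13, 0.003]
contact_force: [-10.3, 2.9, -6.3]
grip_width: 0.0003
gripper_force: 5.0
```

```bash
python3 -m creep '{"rows":[[-0.05,0,0.02,0,0,0,0],[-0.1,0,0.02,0,0,0,0],[-0.15,0,0.02,0,0,0,0],[-0.2,0,0.01,0,0,0,0],[-0.25,0,0.01,0,0,0,0]]}'
```

```text
clock: 5.45
tcp_pos: [0.4886, 0.1556, 0.0331]
orientation: [0.03, -3.129, 0.002]
contact_force: [-14.6, 6.3, 0.3]
grip_width: -0.0002
gripper_force: 7.2
```

```bash
python3 -m creep '{"rows":[[-0.05,0.05,0,0,0,0,0],[-0.1,0.07,0,0,0,0,0],[-0.15,0.08,0,0,0,0,0],[-0.2,0.1,0,0,0,0,0],[-0.25,0.11,0,0,0,0,0],[-0.3,0.13,0,0,0,0,0]]}'
```

```text
clock: 6.2
tcp_pos: [0.4957, 0.1573, 0.033]
orientation: [0.028, -3.128, 0.004]
contact_force: [-13.9, 0.5, 2.6]
grip_width: 0.0
gripper_force: 7.3
```

```bash
python3 -m creep '{"rows":[[-0.06,0.015,0,0,0,0,0],[-0.12,0.03,0,0,0,0,0],[-0.18,0.045,0,0,0,0,0],[-0.24,0.06,0,0,0,0,0],[-0.3,0.075,0,0,0,0,0],[-0.35,0.09,0,0,0,0,0]]}'
cat > look.py <<'E'
from h import *
f=optics.grab_frame("top")
hsv=cv2.cvtColor(f["color"],cv2.COLOR_BGR2HSV)
m=((hsv[...,2]>150)&(hsv[...,1]<110)).astype(np.uint8)
# back edge of the block and front edge of rail: per column, sub-pixel 50% crossing
g=f["color"].mean(2)
def edge(cols,lo,hi,z):
    pts=[]
    for c in cols:
        col=g[lo:hi,c]; d=np.diff(col)
        yield_=None
        pts.append((c,col))
    return pts
def line(cols,rows_of,z,sgn):
    P=[]
    for c in cols:
        a,b=rows_of(c); col=g[a:b,c]; d=sgn*np.diff(col); k=int(np.argmax(d))
        w=np.clip(d[max(k-1,0):k+2],0,None); s=(np.arange(max(k-1,0),max(k-1,0)+len(w))*w).sum()/w.sum()
        P.append((c,a+s+.5))
    q=ray(f,P,z)[:,:2]
    for _ in range(3):
        p=np.polyfit(q[:,1],q[:,0],1); e=q[:,0]-np.polyval(p,q[:,1]); q=q[np.abs(e)<2*e.std()+1e-4]
    return p,e.std()
rail,s1=line(range(283,370),lambda c:(184,199),.04,-1)
b0=None
blk,bx,cn=rect(f,(255,192,390,255),150,.066)
import sys
top=cn[:,1].min()
back,s2=line(range(int(cn[:,0].min())+8,int(cn[:,0].max())-8),lambda c:(cn[cn[:,0]==c][:,1].min()-3,cn[cn[:,0]==c][:,1].min()+4),.066,1)
print("noise mm",1e3*s1,1e3*s2)
y=np.array([.132,-.068]); 
print("gap L,R mm",1e3*(np.polyval(rail,y)-.007-np.polyval(back,y)), "rel yaw deg",np.degrees(np.arctan(rail[0])-np.arctan(back[0]))*1, "rail yaw",-np.degrees(rail[0]))
print("block y ends",blk[:,1].min(),blk[:,1].max())
o=r.get_obs(); print(o["clock"],o["tcp_pos"].round(4),o["contact_force"].round(1))
E
python3 look.py
```

```text
clock: 6.95
tcp_pos: [0.5046, 0.1594, 0.033]
orientation: [0.027, -3.128, 0.005]
contact_force: [-14.3, -0.0, 3.0]
grip_width: -0.0002
gripper_force: 7.1
noise mm 0.811341947345828 0.1401595702067182
gap L,R mm [23.65149426 45.52098968] rel yaw deg -6.248991614443553 rail yaw 0.8433909313040228
block y ends -0.10406392989480094 0.1446350631134976
7.0 [0.5048 0.1594 0.033 ] [-13.5   0.9   2. ]
```

The block is at −6.2° to the rail, as planned. Next I'll move the tool to the right end.

```bash
python3 -m creep '{"rows":[[0.6,0,0,0,0,0,0],[1.6,0,0,0,0,0,0],[2.2,-1,0,0,0,0,0],[2.2,-3,0,0,0,0,0],[2.2,-5,0,0,0,0,0],[2.2,-7,0,0,0,0,0],[2.2,-8.6,0,0,0,0,0],[2.1,-9.3,0,0,0,0,0],[1.9,-9.3,0,0,0,0,0],[1.7,-9.3,0,0,0,0,0]]}'
```

```text
clock: 8.25
tcp_pos: [0.4739, -0.0718, 0.0353]
orientation: [-0.027, 3.14, 0.001]
contact_force: [-0.1, -0.5, -0.6]
grip_width: 0.0003
gripper_force: 0.0
```

```bash
python3 -m creep '{"rows":[[-0.1,0,0,0,0,0,0],[-0.2,0,0,0,0,0,0],[-0.26,0,0,0,0,0,0],[-0.31,0,-0.01,0,0,0,0],[-0.36,0,-0.02,0,0,0,0]]}'
```

```text
clock: 8.88
tcp_pos: [0.4821, -0.0727, 0.0356]
orientation: [0.025, -3.141, 0.0]
contact_force: [-0.0, -0.6, 0.7]
grip_width: -0.0003
gripper_force: 0.2
```

```bash
python3 -m creep '{"rows":[[-0.05,0,0,0,0,0,0],[-0.1,0,-0.01,0,0,0,0],[-0.15,0,-0.02,0,0,0,0],[-0.2,0,-0.03,0,0,0,0]]}'
```

```text
clock: 9.38
tcp_pos: [0.4825, -0.0728, 0.0354]
orientation: [0.024, -3.133, -0.001]
contact_force: [-12.2, 0.4, 6.7]
grip_width: 0.0
gripper_force: 5.8
```

```bash
python3 -m creep '{"rows":[[-0.04,0,-0.03,0,0,0,0],[-0.08,0,-0.03,0,0,0,0],[-0.12,-0.01,-0.04,0,0,0,0],[-0.16,-0.02,-0.04,0,0,0,0]]}'
```

```text
clock: 9.88
tcp_pos: [0.4825, -0.0728, 0.0355]
orientation: [0.024, -3.125, -0.002]
contact_force: [-18.1, 2.1, 10.1]
grip_width: 0.0003
gripper_force: 9.5
```

```bash
python3 -m creep '{"rows":[[0,0,-0.03,0,0,0,0],[-0.02,0,-0.05,0,0,0,0],[-0.05,0,-0.05,0,0,0,0]]}'
```

```text
clock: 10.25
tcp_pos: [0.4854, -0.0734, 0.0363]
orientation: [0.024, -3.129, -0.0]
contact_force: [-11.3, -0.2, -3.9]
grip_width: 0.0004
gripper_force: 5.5
```

```bash
python3 -m creep '{"rows":[[-0.05,-0.01,0.01,0,0,0,0],[-0.1,-0.03,0.01,0,0,0,0],[-0.15,-0.04,0.01,0,0,0,0],[-0.2,-0.06,0,0,0,0,0],[-0.26,-0.08,0,0,0,0,0],[-0.32,-0.1,0,0,0,0,0],[-0.38,-0.11,0,0,0,0,0],[-0.44,-0.12,0,0,0,0,0]]}'
```

```text
clock: 11.25
tcp_pos: [0.4959, -0.0767, 0.0362]
orientation: [0.023, -3.128, -0.0]
contact_force: [-12.3, -1.4, -3.3]
grip_width: 0.0002
gripper_force: 6.1
```

```bash
python3 -m creep '{"rows":[[-0.06,-0.015,0.005,0,0,0,0],[-0.13,-0.03,0.01,0,0,0,0],[-0.2,-0.045,0.01,0,0,0,0],[-0.27,-0.06,0.01,0,0,0,0],[-0.34,-0.075,0.01,0,0,0,0],[-0.41,-0.09,0.01,0,0,0,0],[-0.48,-0.1,0.01,0,0,0,0],[-0.55,-0.11,0.01,0,0,0,0]]}'; python3 look.py
```

```text
clock: 12.25
tcp_pos: [0.509, -0.0796, 0.0361]
orientation: [0.023, -3.126, 0.0]
contact_force: [-14.0, -3.0, 2.5]
grip_width: 0.0001
gripper_force: 7.7
noise mm 0.8426389934826329 0.14586051964193292
gap L,R mm [30.06519328 21.21759674] rel yaw deg 2.529979283615711 rail yaw 1.0839419635798568
block y ends -0.05334633092538166 0.18031705420159116
12.3 [ 0.5094 -0.0797  0.0361] [-13.5  -2.5   0.5]
```

```bash
python3 -m creep '{"rows":[[-0.07,-0.025,0,0,0,0,0],[-0.14,-0.04,0,0,0,0,0],[-0.21,-0.05,0,0,0,0,0],[-0.28,-0.06,0,0,0,0,0],[-0.35,-0.07,0,0,0,0,0],[-0.42,-0.08,0,0,0,0,0],[-0.48,-0.09,0,0,0,0,0]]}'; python3 look.py
```

```text
clock: 13.18
tcp_pos: [0.5213, -0.0817, 0.0361]
orientation: [0.023, -3.127, 0.0]
contact_force: [-14.6, -2.7, 2.3]
grip_width: 0.0
gripper_force: 7.5
noise mm 1.007013327665993 0.20925174613409067
gap L,R mm [32.66174178  9.4809405 ] rel yaw deg 6.5920044546138925 rail yaw 1.2321088408687968
block y ends -0.055716586243960226 0.18275678493248093
13.225 [ 0.5216 -0.0817  0.0361] [-12.9  -2.4   1.1]
```

```bash
python3 -m creep '{"rows":[[0.8,0,0,0,0,0,0],[2,0,0,0,0,0,0],[2.4,1.2,0.02,0,0,0,0],[2.4,3,0.04,0,0,0,0],[2.4,5,0.05,0,0,0,0],[2.4,7,0.05,0,0,0,0],[2.4,8.5,0.05,0,0,0,0],[2.3,9.2,0.05,0,0,0,0],[2,9.2,0.05,0,0,0,0],[1.75,9.2,0.05,0,0,0,0]]}'
```

```text
clock: 14.48
tcp_pos: [0.4827, 0.1468, 0.0372]
orientation: [-0.022, 3.141, -0.001]
contact_force: [1.3, 0.5, 0.3]
grip_width: -0.0002
gripper_force: 0.0
```

```bash
python3 -m creep '{"rows":[[-0.06,0,0,0,0,0,0],[-0.12,0,0,0,0,0,0],[-0.18,0,-0.01,0,0,0,0],[-0.24,0,-0.03,0,0,0,0],[-0.3,0,-0.05,0,0,0,0]]}'
```

```text
clock: 15.1
tcp_pos: [0.4893, 0.1489, 0.0384]
orientation: [0.025, -3.141, -0.0]
contact_force: [0.1, 0.2, -0.0]
grip_width: -0.0002
gripper_force: 0.0
```

```bash
python3 -m creep '{"rows":[[-0.05,0,0,0,0,0,0],[-0.1,0,-0.01,0,0,0,0],[-0.15,0,-0.02,0,0,0,0],[-0.2,0,-0.03,0,0,0,0],[-0.25,0,-0.05,0,0,0,0]]}'
```

```text
clock: 15.72
tcp_pos: [0.4902, 0.1488, 0.0383]
orientation: [0.028, -3.132, 0.003]
contact_force: [-13.6, 1.8, 4.4]
grip_width: 0.0003
gripper_force: 6.3
```

```bash
python3 -m creep '{"rows":[[-0.03,0.01,-0.02,0,0,0,0],[-0.06,0.02,-0.04,0,0,0,0],[-0.09,0.03,-0.05,0,0,0,0],[-0.12,0.03,-0.06,0,0,0,0]]}'
```

```text
clock: 16.23
tcp_pos: [0.4914, 0.1492, 0.0388]
orientation: [0.028, -3.129, 0.004]
contact_force: [-12.6, 1.2, -2.9]
grip_width: 0.0
gripper_force: 5.8
```

```bash
python3 -m creep '{"rows":[[-0.06,0.02,0,0,0,0,0],[-0.12,0.04,0,0,0,0,0],[-0.19,0.06,0,0,0,0,0],[-0.26,0.08,0,0,0,0,0],[-0.33,0.1,0,0,0,0,0],[-0.4,0.12,0,0,0,0,0],[-0.47,0.14,0,0,0,0,0],[-0.54,0.15,0,0,0,0,0]]}'
```

```text
clock: 17.23
tcp_pos: [0.5051, 0.1536, 0.0388]
orientation: [0.028, -3.129, 0.004]
contact_force: [-11.2, 2.0, -2.8]
grip_width: 0.0001
gripper_force: 6.2
```

```bash
python3 -m creep '{"rows":[[-0.07,0.02,0,0,0,0,0],[-0.14,0.04,0,0,0,0,0],[-0.21,0.05,0,0,0,0,0],[-0.28,0.07,0,0,0,0,0],[-0.35,0.08,0,0,0,0,0],[-0.42,0.1,0,0,0,0,0],[-0.49,0.11,0,0,0,0,0]]}'; python3 look.py
```

```text
clock: 18.1
tcp_pos: [0.5173, 0.1567, 0.0388]
orientation: [0.028, -3.129, 0.003]
contact_force: [-12.7, 2.0, -2.1]
grip_width: -0.0001
gripper_force: 6.3
noise mm 0.8023519729521231 0.15481007554432982
gap L,R mm [10.26125001 17.4480561 ] rel yaw deg -2.0586176459706174 rail yaw 0.8138173654583246
block y ends -0.10149385895751721 0.13982754696423408
18.15 [0.5178 0.1568 0.0388] [-11.3   0.8  -2.6]
```

```bash
python3 -m creep '{"rows":[[-0.06,0.02,0.01,0,0,0,0],[-0.12,0.03,0.01,0,0,0,0],[-0.18,0.05,0.01,0,0,0,0],[-0.24,0.06,0.01,0,0,0,0],[-0.3,0.07,0.01,0,0,0,0],[-0.35,0.08,0.01,0,0,0,0]]}'; python3 look.py
```

```text
clock: 18.9
tcp_pos: [0.5259, 0.1587, 0.0387]
orientation: [0.028, -3.128, 0.003]
contact_force: [-13.5, 1.1, 1.0]
grip_width: -0.0001
gripper_force: 6.9
noise mm 0.7987136404735609 0.21157414148933837
gap L,R mm [ 3.90132312 19.86608923] rel yaw deg -4.566938679092194 rail yaw 0.5461684202585805
block y ends -0.10363543251083508 0.1401326417989871
18.95 [0.5261 0.1587 0.0386] [-13.1   1.4   0.6]
```

```bash
python3 -m creep '{"rows":[[0.8,0,0,0,0,0,0],[1.7,0,0,0,0,0,0],[1.9,-1.2,0.03,0,0,0,0],[1.9,-3,0.05,0,0,0,0],[1.9,-5,0.05,0,0,0,0],[1.9,-7,0.05,0,0,0,0],[1.9,-8.6,0.05,0,0,0,0],[1.8,-9.3,0.05,0,0,0,0],[1.6,-9.3,0.05,0,0,0,0],[1.4,-9.3,0.05,0,0,0,0]]}'
```

```text
clock: 20.2
tcp_pos: [0.5025, -0.0722, 0.0396]
orientation: [-0.029, 3.141, 0.001]
contact_force: [-0.5, -0.2, 0.0]
grip_width: -0.0003
gripper_force: 0.0
```

```bash
python3 -m creep '{"rows":[[-0.05,0,0,0,0,0,0],[-0.1,0,0,0,0,0,0],[-0.15,0,-0.01,0,0,0,0],[-0.2,0,-0.02,0,0,0,0],[-0.25,0,-0.03,0,0,0,0]]}'
```

```text
clock: 20.82
tcp_pos: [0.5079, -0.0741, 0.0404]
orientation: [0.025, -3.141, -0.0]
contact_force: [-0.3, -0.5, -0.5]
grip_width: -0.0002
gripper_force: 0.0
```

```bash
python3 -m creep '{"rows":[[-0.05,0,0,0,0,0,0],[-0.1,0,-0.01,0,0,0,0],[-0.15,0,-0.02,0,0,0,0],[-0.2,0,-0.04,0,0,0,0],[-0.25,0,-0.06,0,0,0,0]]}'
```

```text
clock: 21.45
tcp_pos: [0.5092, -0.0741, 0.0405]
orientation: [0.024, -3.132, -0.001]
contact_force: [-9.8, 0.5, 2.6]
grip_width: -0.0003
gripper_force: 4.5
```

```bash
python3 -m creep '{"rows":[[-0.05,0,-0.03,0,0,0,0],[-0.1,-0.01,-0.06,0,0,0,0],[-0.14,-0.02,-0.08,0,0,0,0],[-0.17,-0.03,-0.09,0,0,0,0]]}'
```

```text
clock: 21.95
tcp_pos: [0.5194, -0.0747, 0.0444]
orientation: [-0.025, 3.14, -0.0]
contact_force: [0.1, 1.7, 0.3]
grip_width: -0.0003
gripper_force: 0.0
```

The block appears to have slipped forward and left the finger, so I'll look before pushing again.

```bash
python3 look.py; python3 - <<'E'
from h import *
f=optics.grab_frame("top"); cv2.imwrite("pics/c2.png",cv2.resize(f["color"][150:260,240:385],None,fx=5.5,fy=5.45,interpolation=cv2.INTER_CUBIC))
E
```

```text
noise mm 1.746736963445746 0.2624054004832006
gap L,R mm [ 3.60240586 21.18414505] rel yaw deg -5.031229773592381 rail yaw 1.2840571459448127
block y ends -0.045150981705589316 0.1803898181715735
22.0 [ 0.5197 -0.0747  0.0445] [0.3 0.4 0.5]
```

View pics/c2.png

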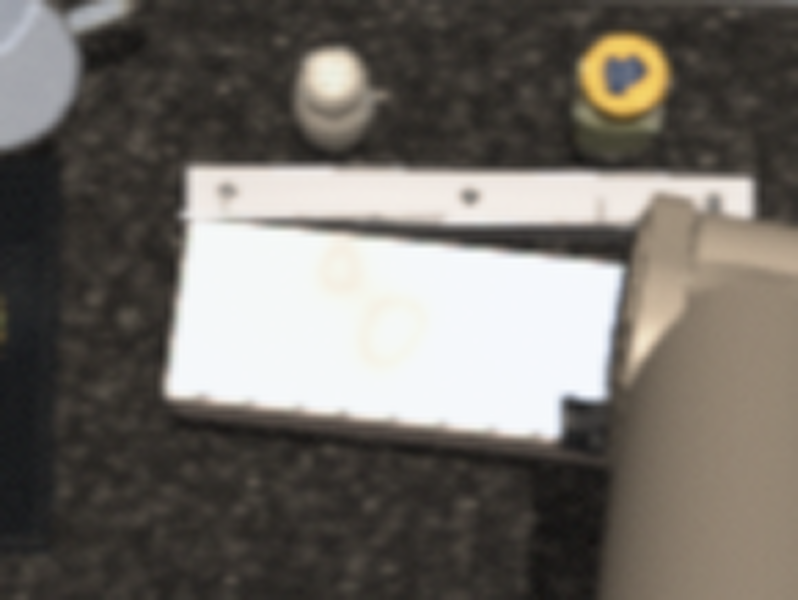

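```bash
python3 - <<'E'
from h import *
o=r.get_obs(); print(o["tcp_pos"],o["orientation"],o["contact_force"],o["joints"])
f=optics.grab_frame("top"); g=f["color"].mean(2)
P,b,c=rect(f,(255,186,390,255),150,.066)
for nm,fn in(("back",np.min),("front",np.max)):
    q=np.array([[k,fn(c[c[:,0]==k][:,1])] for k in range(276,338)])
    w=ray(f,q+[0,-.5 if nm=="back" else .5],.066); p=np.polyfit(w[:,1],w[:,0],1)
    print(nm,"yaw",-np.degrees(np.arctan(p[0])),"x at y=.15,0,-.074",np.polyval(p,[.15,0,-.074]).round(4))
h=optics.grab_frame("scene"); cv2.imwrite("pics/s3.png",cv2.resize(h["color"][150:260,270:400],(780,600),interpolation=cv2.INTER_CUBIC))
E
```

```text
[ 0.51958122 -0.07463977  0.04447416] [-2.56037486e-02  3.13948725e+00 -1.33948679e-04] [-0.1898052  -0.03999243 -0.3140058 ] [-0.12013154  0.46026365  0.17923961  2.05583809 -0.1340732   0.63417448
  1.73597301]
back yaw 2.154017382309678 x at y=.15,0,-.074 [0.6441 0.6497 0.6525]
front yaw -4.416539644770821 x at y=.15,0,-.074 [0.5352 0.5236 0.5179]
```

View pics/s3.png

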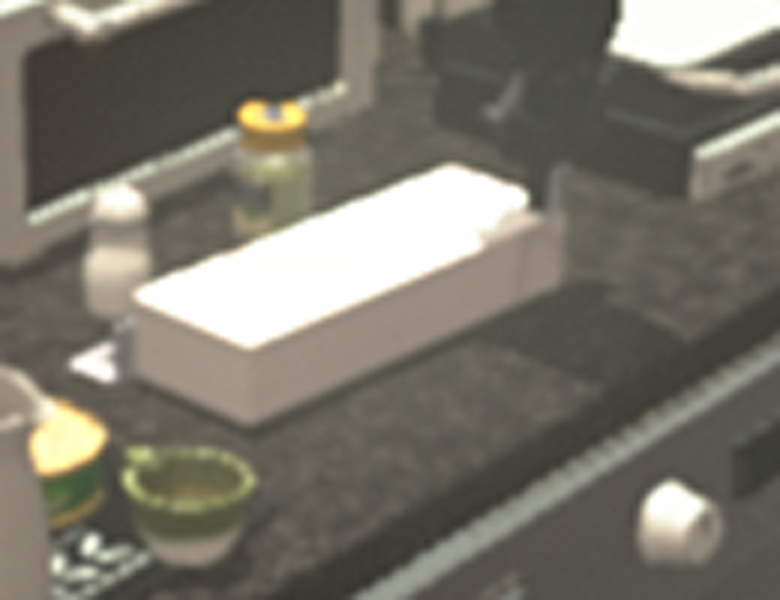

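The scene view shows the finger at crop (550,190), at or over the block's right end instead of in front of it. I'll check this by projection.

```bash
python3 - <<'E'
from h import *
f=optics.grab_frame("scene"); o=r.get_obs(); t=o["tcp_pos"]
def pr(X):
    c=f["R"]@np.asarray(X)+f["t"]; p=f["K"]@c/c[2]; return ((p[:2]-[270,150])*[6,600/110]).round(0)
print("tip",pr(t-[0,0,.008]),"tip front",pr(t+[.011,0,-.008]),"tip z.09",pr([t[0],t[1],.09]))
y=np.radians(-4.2); R=np.array([[np.cos(y),-np.sin(y)],[np.sin(y),np.cos(y)]]); F=np.array([.5236,0])
fr=lambda yy:np.array([.5236+yy*(.5352-.5236)/.15,yy])
for yy in(.178,-.0746,-.105): print(yy,"front top",pr([*fr(yy),.066]),"front bottom",pr([*fr(yy),.006]))
print(o["clock"])
E
```

```text
tip [537. 256.] tip front [522. 251.] tip z.09 [542. 183.]
0.178 front top [251. 341.] front bottom [249. 427.]
-0.0746 front top [541. 216.] front bottom [535. 296.]
-0.105 front top [572. 203.] front bottom [566. 282.]
22.2
```

```bash
python3 - <<'E'
from h import *
f=optics.grab_frame("scene"); im=f["color"][165:215,335:395].astype(float)
im=np.clip((im/255)**.6*255,0,255).astype(np.uint8)
cv2.imwrite("pics/s4.png",cv2.resize(im,(720,600),interpolation=cv2.INTER_NEAREST))
E
```

```text
(no output)
```

View pics/s4.png

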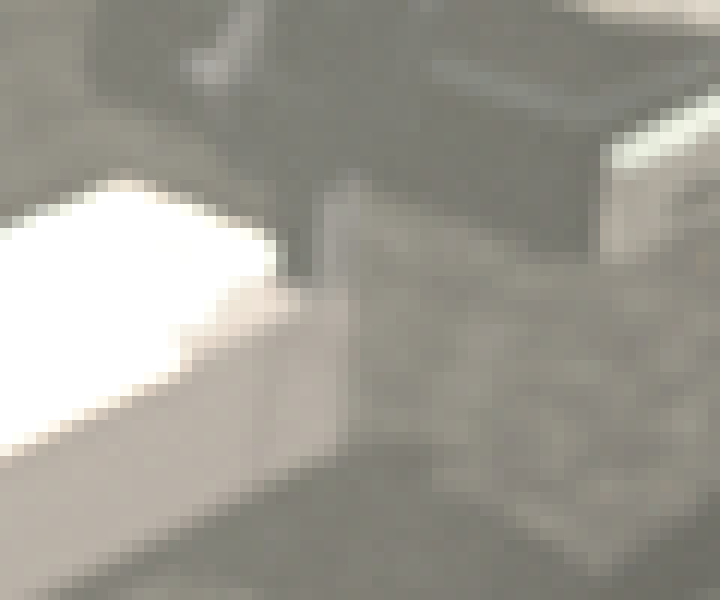

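The finger is over or inside the block's drawn outline, yet it feels no force. Raising the tool step by step lost the contact. I'll back out gently at this height and then push lower, where contact was solid before.

```bash
python3 -m creep '{"rows":[[0.05,0,0,0,0,0,0],[0.1,0,0,0,0,0,0],[0.15,0,0,0,0,0,0]]}'
```

```text
clock: 22.62
tcp_pos: [0.5145, -0.0747, 0.0441]
orientation: [0.025, -3.141, -0.0]
contact_force: [0.1, -0.8, 0.8]
grip_width: 0.0005
gripper_force: 0.0
```

```bash
python3 -m creep '{"rows":[[0.1,0,0,0,0,0,0],[0.2,0,0,0,0,0,0],[0.3,0,0,0,0,0,0],[0.5,0,0,0,0,0,0],[0.7,0,0,0,0,0,0],[0.7,0,0.3,0,0,0,0],[0.7,0,0.6,0,0,0,0]]}'; python3 look.py
```

```text
clock: 23.5
tcp_pos: [0.4972, -0.0749, 0.0286]
orientation: [-0.026, 3.141, 0.0]
contact_force: [0.6, 0.7, 0.3]
grip_width: -0.0
gripper_force: 0.0
noise mm 0.7961382588951899 0.2674659636903067
gap L,R mm [ 4.29917112 19.33741195] rel yaw deg -4.30267425440073 rail yaw 0.5329526188495706
block y ends -0.05599024608500232 0.1803898181715735
23.55 [ 0.4966 -0.0748  0.0277] [-0.6  0.1 -0.5]
```

```bash
python3 -m creep '{"rows":[[-0.2,0,0,0,0,0,0],[-0.4,0,0,0,0,0,0],[-0.5,0,0,0,0,0,0],[-0.56,0,0,0,0,0,0],[-0.61,0,-0.01,0,0,0,0],[-0.65,0,-0.03,0,0,0,0],[-0.69,0,-0.05,0,0,0,0]]}'
```

```text
clock: 24.42
tcp_pos: [0.5074, -0.0749, 0.0288]
orientation: [0.024, -3.128, -0.001]
contact_force: [-14.5, -0.2, 3.6]
grip_width: -0.0001
gripper_force: 7.3
```

```bash
python3 -m creep '{"rows":[[-0.03,0,-0.02,0,0,0,0],[-0.06,-0.01,-0.03,0,0,0,0],[-0.09,-0.02,-0.04,0,0,0,0],[-0.12,-0.02,-0.05,0,0,0,0]]}'
```

```text
clock: 24.92
tcp_pos: [0.5106, -0.0758, 0.0292]
orientation: [0.023, -3.129, -0.0]
contact_force: [-10.2, -2.6, -5.7]
grip_width: -0.0002
gripper_force: 4.9
```

```bash
python3 -m creep '{"rows":[[-0.06,-0.03,0.02,0,0,0,0],[-0.12,-0.04,0.02,0,0,0,0],[-0.18,-0.06,0.02,0,0,0,0],[-0.24,-0.07,0.02,0,0,0,0],[-0.31,-0.09,0.02,0,0,0,0],[-0.38,-0.1,0.02,0,0,0,0],[-0.45,-0.12,0.02,0,0,0,0],[-0.5,-0.13,0.02,0,0,0,0]]}'; python3 look.py
```

```text
clock: 25.92
tcp_pos: [0.5222, -0.0791, 0.029]
orientation: [0.023, -3.127, -0.0]
contact_force: [-15.5, -1.7, 3.4]
grip_width: -0.0001
gripper_force: 7.5
noise mm 1.0207027609615633 0.2820093539162852
gap L,R mm [6.48166123 8.23193042] rel yaw deg -0.5012678238546324 rail yaw 1.2223810669450481
block y ends -0.052859295350187616 0.17888543351280617
25.975 [ 0.5224 -0.0791  0.029 ] [-14.1  -2.5   1.2]
```

```bash
python3 -m creep '{"rows":[[-0.06,-0.02,0,0,0,0,0],[-0.12,-0.035,0,0,0,0,0],[-0.18,-0.05,0,0,0,0,0],[-0.23,-0.065,0,0,0,0,0],[-0.28,-0.075,0,0,0,0,0]]}'; python3 look.py
```

```text
clock: 26.6
tcp_pos: [0.529, -0.0807, 0.029]
orientation: [0.023, -3.127, -0.001]
contact_force: [-15.6, -0.7, 3.1]
grip_width: -0.0002
gripper_force: 7.6
 ** On entry to DLASCL parameter number  4 had an illegal value
 ** On entry to DLASCL parameter number  4 had an illegal value
 ** On entry to DLASCL parameter number  4 had an illegal value
 ** On entry to DLASCL parameter number  4 had an illegal value
 ** On entry to DLASCL parameter number  5 had an illegal value
 ** On entry to DLASCL parameter number  4 had an illegal valuelook.py:18: RuntimeWarning: invalid value encountered in scalar divide
  w=np.clip(d[max(k-1,0):k+2],0,None); s=(np.arange(max(k-1,0),max(k-1,0)+len(w))*w).sum()/w.sum()
Traceback (most recent call last):
  File "look.py", line 24, in <module>
    rail,s1=line(range(283,370),lambda c:(184,199),.04,-1)
            ~~~~^^^^^^^^^^^^^^^^^^^^^^^^^^^^^^^^^^^^^^^^^^
  File "look.py", line 22, in line
    p=np.polyfit(q[:,1],q[:,0],1); e=q[:,0]-np.polyval(p,q[:,1]); q=q[np.abs(e)<2*e.std()+1e-4]
numpy.linalg.LinAlgError: SVD did not converge in Linear Least Squares
```

```bash
python3 -m creep '{"rows":[[-0.05,-0.015,0,0,0,0,0],[-0.09,-0.025,0,0,0,0,0],[-0.12,-0.03,0,0,0,0,0]]}'
python3 - <<'E'
import re
s=open('look.py').read()
i=s.index("rail,s1="); j=s.index("b0=None")
s=s[:i]+"rail,s1=np.array([-.0165,.63915]),0\n"+s[j:]
open('look.py','w').write(s)
E
python3 look.py
```

```text
clock: 27.02
tcp_pos: [0.5297, -0.0808, 0.0289]
orientation: [0.024, -3.122, -0.002]
contact_force: [-22.5, 0.7, 11.2]
grip_width: -0.0
gripper_force: 11.3
noise mm 0.0 0.20890566769125837
gap L,R mm [ 6.54844342 -0.28595283] rel yaw deg 1.9555150252316484 rail yaw 0.9453803619658584
block y ends -0.05292905059178944 0.17888543351280617
27.075 [ 0.5297 -0.0808  0.0289] [-21.6   1.5  11.6]
```

The right bumper is felt: the finger stopped as the force rose. I'll back off and go to the left end, with gentler steps from here on.

```bash
python3 -m creep '{"rows":[[0.2,0,0,0,0,0,0],[1,0,0,0,0,0,0],[1.6,1,0,0,0,0,0],[1.6,3,0,0,0,0,0],[1.6,5,0,0,0,0,0],[1.6,7,0,0,0,0,0],[1.6,8.6,0,0,0,0,0],[1.5,9.2,0,0,0,0,0],[1.2,9.2,0,0,0,0,0],[0.95,9.2,0,0,0,0,0]]}'; python3 look.py
```

```text
clock: 28.32
tcp_pos: [0.5135, 0.1467, 0.0312]
orientation: [-0.021, 3.141, -0.002]
contact_force: [0.1, -0.5, -0.4]
grip_width: 0.0004
gripper_force: 0.0
noise mm 0.0 0.16967487273642276
gap L,R mm [6.13079522 0.19361219] rel yaw deg 1.6990842204715977 rail yaw 0.9453803619658584
block y ends -0.10163898718468815 0.1286675528881275
28.375 [0.5145 0.1467 0.0313] [ 0.5 -0.4  0.2]
```

```bash
python3 -m creep '{"rows":[[-0.06,0,0.03,0,0,0,0],[-0.12,0,0.06,0,0,0,0],[-0.17,0,0.06,0,0,0,0],[-0.22,0,0.05,0,0,0,0],[-0.27,0,0.04,0,0,0,0],[-0.32,0,0.02,0,0,0,0]]}'
```

```text
clock: 29.12
tcp_pos: [0.5171, 0.1487, 0.0297]
orientation: [0.026, -3.135, 0.002]
contact_force: [-9.1, 0.2, -0.5]
grip_width: -0.0001
gripper_force: 4.2
```

```bash
python3 -m creep '{"rows":[[-0.04,0.01,-0.01,0,0,0,0],[-0.08,0.02,-0.02,0,0,0,0],[-0.12,0.03,-0.03,0,0,0,0]]}'
```

```text
clock: 29.5
tcp_pos: [0.517, 0.1487, 0.0297]
orientation: [0.027, -3.129, 0.005]
contact_force: [-14.7, -3.0, 4.0]
grip_width: 0.0002
gripper_force: 7.4
```

```bash
python3 -m creep '{"rows":[[-0.03,0,-0.02,0,0,0,0],[-0.06,0,-0.03,0,0,0,0]]}'
```

```text
clock: 29.75
tcp_pos: [0.5184, 0.1491, 0.0299]
orientation: [0.027, -3.129, 0.004]
contact_force: [-10.2, 0.5, -4.3]
grip_width: -0.0003
gripper_force: 5.2
```

```bash
python3 -m creep '{"rows":[[-0.05,0.015,0.015,0,0,0,0],[-0.1,0.03,0.015,0,0,0,0],[-0.15,0.04,0.01,0,0,0,0],[-0.19,0.05,0.01,0,0,0,0]]}'; python3 look.py
```

```text
clock: 30.25
tcp_pos: [0.5226, 0.1505, 0.0297]
orientation: [0.027, -3.128, 0.004]
contact_force: [-14.9, -0.6, 2.3]
grip_width: -0.0004
gripper_force: 7.1
noise mm 0.0 0.3720920264798823
gap L,R mm [2.65409968 1.47204549] rel yaw deg 0.3385044745287703 rail yaw 0.9453803619658584
block y ends -0.10168728139081666 0.131755492884281
30.3 [0.5228 0.1506 0.0298] [-13.5   0.3  -0.2]
```

```bash
python3 -m creep '{"rows":[[-0.04,0.01,0,0,0,0,0],[-0.08,0.02,-0.01,0,0,0,0]]}'
```

```text
clock: 30.55
tcp_pos: [0.5245, 0.1511, 0.0298]
orientation: [0.027, -3.128, 0.004]
contact_force: [-10.4, 0.3, -4.5]
grip_width: 0.0
gripper_force: 5.3
```

```bash
python3 -m creep '{"rows":[[-0.04,0.01,0.01,0,0,0,0],[-0.07,0.02,0.005,0,0,0,0]]}'; python3 look.py
```

```text
clock: 30.8
tcp_pos: [0.5261, 0.1515, 0.0298]
orientation: [0.027, -3.128, 0.004]
contact_force: [-13.1, 0.8, 0.0]
grip_width: -0.0001
gripper_force: 6.6
noise mm 0.0 0.22232131221576748
gap L,R mm [0.17822921 2.62349254] rel yaw deg -0.7004320555505087 rail yaw 0.9453803619658584
block y ends -0.10163898718468815 0.131755492884281
30.85 [0.5261 0.1516 0.0297] [-14.3  -0.2  -0.4]
```

```bash
python3 -m creep '{"rows":[[-0.03,0.005,-0.005,0,0,0,0],[-0.05,0.01,-0.01,0,0,0,0]]}'
```

```text
clock: 31.1
tcp_pos: [0.5262, 0.1515, 0.0298]
orientation: [0.027, -3.126, 0.005]
contact_force: [-17.3, -0.6, 3.3]
grip_width: 0.0002
gripper_force: 8.6
```

The left bumper is felt too: the finger stopped while the force climbed from 13 to 17 N. Next is a final short press at the right end.

```bash
python3 -m creep '{"rows":[[0.2,0,0,0,0,0,0],[0.9,0,0,0,0,0,0],[1.3,-1,0,0,0,0,0],[1.3,-3,0,0,0,0,0],[1.3,-5,0,0,0,0,0],[1.3,-7,0,0,0,0,0],[1.3,-8.6,0,0,0,0,0],[1.2,-9.2,0,0,0,0,0],[0.9,-9.2,0,0,0,0,0],[0.7,-9.2,0,0,0,0,0]]}'; python3 look.py
```

```text
clock: 32.35
tcp_pos: [0.5222, -0.0756, 0.0323]
orientation: [-0.029, 3.141, 0.002]
contact_force: [-0.2, 1.3, 0.0]
grip_width: -0.0001
gripper_force: 0.0
noise mm 0.0 0.2768792714640715
gap L,R mm [0.24218757 2.55101122] rel yaw deg -0.6613458013248305 rail yaw 0.9453803619658584
block y ends -0.0500705825268393 0.17888543351280617
32.4 [ 0.5228 -0.0754  0.0324] [ 0.5 -0.1 -0.7]
```

```bash
python3 -m creep '{"rows":[[-0.06,0,0.04,0,0,0,0],[-0.12,0,0.08,0,0,0,0],[-0.17,0,0.08,0,0,0,0],[-0.22,0,0.07,0,0,0,0],[-0.26,0,0.06,0,0,0,0],[-0.3,0,0.05,0,0,0,0]]}'
```

```text
clock: 33.15
tcp_pos: [0.5262, -0.0775, 0.0304]
orientation: [0.025, -3.137, -0.001]
contact_force: [-6.9, 1.2, 2.1]
grip_width: -0.0002
gripper_force: 3.4
```

```bash
python3 -m creep '{"rows":[[-0.04,-0.01,-0.015,0,0,0,0],[-0.08,-0.02,-0.03,0,0,0,0],[-0.11,-0.03,-0.04,0,0,0,0]]}'
```

```text
clock: 33.52
tcp_pos: [0.5261, -0.0776, 0.0305]
orientation: [0.025, -3.132, -0.002]
contact_force: [-10.5, 2.4, 1.0]
grip_width: 0.0001
gripper_force: 5.5
```

```bash
python3 -m creep '{"rows":[[-0.04,-0.01,-0.01,0,0,0,0],[-0.08,-0.02,-0.02,0,0,0,0],[-0.11,-0.03,-0.03,0,0,0,0]]}'
```

```text
clock: 33.9
tcp_pos: [0.5277, -0.0781, 0.0306]
orientation: [0.026, -3.13, -0.002]
contact_force: [-9.5, 2.1, -5.8]
grip_width: -0.0001
gripper_force: 4.7
```

```bash
python3 -m creep '{"rows":[[-0.03,-0.015,0.02,0,0,0,0],[-0.06,-0.02,0.02,0,0,0,0],[-0.08,-0.03,0.015,0,0,0,0]]}'; python3 look.py
```

```text
clock: 34.28
tcp_pos: [0.5289, -0.0786, 0.0306]
orientation: [0.026, -3.128, -0.003]
contact_force: [-12.8, 2.1, 1.6]
grip_width: -0.0002
gripper_force: 6.5
noise mm 0.0 0.279478521919023
gap L,R mm [0.74713882 0.49652126] rel yaw deg 0.07177557798119061 rail yaw 0.9453803619658584
block y ends -0.052719605446542264 0.1792240235590249
34.325 [ 0.5293 -0.0787  0.0305] [-12.1   2.    1.4]
```

Still moving, about 0.5 mm to go.

```bash
python3 -m creep '{"rows":[[-0.03,-0.01,-0.005,0,0,0,0],[-0.05,-0.015,-0.01,0,0,0,0]]}'
```

```text
clock: 34.58
tcp_pos: [0.5298, -0.0789, 0.0306]
orientation: [0.026, -3.128, -0.003]
contact_force: [-14.3, 4.2, 2.9]
grip_width: 0.0001
gripper_force: 7.5
```

```bash
python3 -m creep '{"rows":[[-0.02,-0.03,-0.01,0,0,0,0],[-0.04,-0.035,-0.015,0,0,0,0],[-0.06,-0.035,-0.02,0,0,0,0]]}'; python3 look.py
```

```text
clock: 34.95
tcp_pos: [0.5298, -0.0789, 0.0306]
orientation: [0.027, -3.124, -0.005]
contact_force: [-18.3, 4.9, 4.1]
grip_width: 0.0002
gripper_force: 8.9
noise mm 0.0 0.30805232362127183
gap L,R mm [ 1.04627442 -0.09208704] rel yaw deg 0.32599364938292996 rail yaw 0.9453803619658584
block y ends -0.052719605446542264 0.1792240235590249
35.0 [ 0.5297 -0.0789  0.0306] [-17.1   5.2   3.1]
```

```bash
python3 -m creep '{"rows":[[-0.02,0.04,-0.01,0,0,0,0],[-0.04,0.06,-0.02,0,0,0,0],[-0.04,0.06,-0.02,0,0,0,0]]}'
```

```text
clock: 35.38
tcp_pos: [0.5297, -0.0789, 0.0306]
orientation: [0.025, -3.123, -0.003]
contact_force: [-18.8, 1.5, 1.3]
grip_width: 0.0002
gripper_force: 9.0
```

```bash
python3 -m creep '{"rows":[[-0.015,0,-0.005,0,0,0,0],[-0.03,0,-0.01,0,0,0,0],[-0.03,0,-0.01,0,0,0,0]]}'
```

```text
clock: 35.75
tcp_pos: [0.5297, -0.0789, 0.0307]
orientation: [0.024, -3.121, -0.003]
contact_force: [-19.7, 2.4, 1.7]
grip_width: -0.0001
gripper_force: 9.6
```

The block holds still at 20 N, so the bumpers are taking the push. I'll back away gently and check.

```bash
python3 -m creep '{"rows":[[0.15,0,0,0,0,0,0],[0.4,0,0,0,0,0,0],[0.9,0,0,0,0,0,0],[1.6,0,0,0,0,0,0],[2.2,0,0,0,0,0,0],[2.6,0,-1,0,0,0,0],[2.6,0,-3,0,0,0,0],[2.6,0,-4,0,0,0,0],[2.6,0,-4,0,0,0,0]]}'
python3 look.py; python3 - <<'E'
from h import *
f=optics.grab_frame("top"); cv2.imwrite("pics/fin.png",cv2.resize(f["color"][140:280,170:480],(775,350),interpolation=cv2.INTER_CUBIC))
E
```

```text
clock: 36.88
tcp_pos: [0.4771, -0.0806, 0.1361]
orientation: [-0.025, 3.136, 0.0]
contact_force: [-0.3, -0.1, -0.0]
grip_width: -0.0002
gripper_force: 0.0
noise mm 0.0 0.3181748217558977
gap L,R mm [ 1.11575961 -0.32142496] rel yaw deg 0.4115551245591347 rail yaw 0.9453803619658584
block y ends -0.100319411263487 0.1792240235590249
36.925 [ 0.476  -0.0804  0.1346] [-0.1  0.3  0.6]
```

View pics/fin.png

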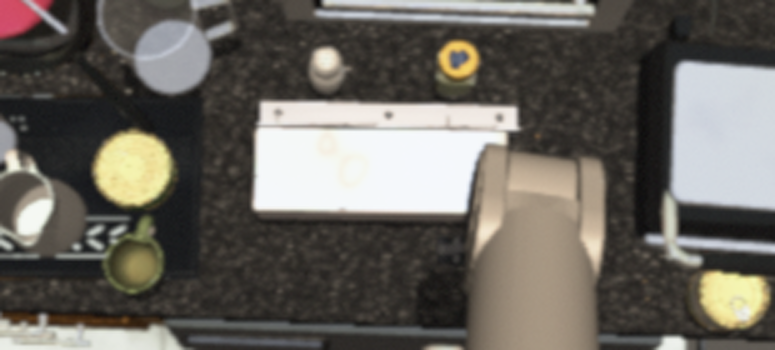

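The block stands square against the rail at crop (254–505, 127–215). Its sideways offset is about 8 mm, the crockery, tins and jars are where they were, and the tool is clear.

```bash
python3 -c "
from bench import r
print(r.hand_in())"
```

```text
the job is handed in; nothing more can be done
None
```

The marble block is home against both bumpers, about 0.4° off square and 8 mm off the rail's middle, with nothing else visibly moved, and the job is handed in with no verdict shown; the wrist reading peaked at about 25 N (22.5 N along the push) when the right bumper was first met, over your 22 N and possibly over the 24 N limit, and once the finger slipped about 10 mm into the block's drawn outline with no force felt.

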